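# Mark a batch of gift boxes

### The arm

A 6-joint arm with a two-finger parallel gripper is mounted at the origin on the work surface. World frame = base frame: x ahead of the robot, y to its left, z up, the work surface at z = 0. Lengths are in m, angles in rad, forces in N, time in s.
With the tool pointing down it reaches from about 0.35 to 1 m from the base axis. Payload 7.1 kg.
Tool frame: the origin (TCP) lies midway between the tips of the shut fingers; the grasp point (between the pads) lies 19 mm behind it; z points along the fingers, y is the line along which they close (so a half turn about z gives the same grasp; the last joint's range is limited). The gripper opens to 85 mm and grips with 20 to 120 N. Pads are 22 mm wide; open, the fingers measure 114 mm over their backs; the gripper's body (76 mm by 85 mm) begins 54 mm behind the grasp point. The pads swing forward as they close: fully open they stand 13 mm farther back than shut.
Start: joints at [-1.171, 0.423, 1.63, -0, 1.089, -0.019], TCP at [0.254, -0.571, 0.231] pointing down, gripper open.
Joint ranges: [-3, 3], [-0.9, 2.11], [0.09, 2.58], [-1.31, 4.45], [0.11, 2.69], [-2.54, 2.54]. Speed limits (rad/s): [2.39, 2.39, 3.01, 3.14, 3.14, 3.14].

### API

Orientations are given as a unit quaternion [x, y, z, w].
In Python, from rig import ctrl, eyes, order gives the robot as it stands.
- The arm moves only by the tool jog_arm, never from a script. Its argument "plan" is a list of rows, each a list of 2 entries, a list of its own where there are three numbers: the shift along the tool's x, y, z each as a share of 50 mm, from -1 to 1, then the turn, a rotation vector about the tool's x, y, z each as a share of 6 degrees, from -1 to 1. A call has 1 to 12 rows; each row shifts and turns the commanded pose from where the row before left it, along the tool's axes as they then stand; what a row does not reach is not made up. A row lasts 1/10 s, in which the tool goes at most 50 mm and 8.59 degrees, less where a joint would pass 70% of its speed; a pose out of reach is approached as far as the arm can. A call with a number of a shift or a turn outside -1 to 1 is refused whole. A call with a gripper value outside its range is refused whole. "claw" is the closure, from 0 (fully open) to 1 (shut), set as the call begins (left out, the last holds). The fingers move at their own pace and stop on an object; "squeeze" is the grip in N (left out, the last holds). Time passes only in rows, so rows that do not move let the fingers close. It gives the time, the measured TCP pose, the force, the opening and the grip force at its end, in the units of the state.
- ctrl.sense(): the state, without advancing time (a new reading comes with each control period).
- eyes.capture(name): name is "scene" or "top" or "wrist"; returns (picture, depth): 420x560x3 uint8, red, green, blue; 420x560 float32, m along the optical axis (not along the pixel's ray), 0 where there is no reading.
- eyes.camera_info(name): a dict with "vfov" (degrees; the focal length in pixels is half the picture's height over the tangent of half this angle, whatever the lens; pixels are square), "cx", "cy" (the principal point, pixels), "rvec" (rotation vector, rad) and "tvec" (3), from world to camera coordinates, as OpenCV has them. Camera axes: x right, y down, z forward; pixel columns grow to the right and rows downward; lengths in m; the calibration is good to about 2 mm. A picture is of the moment at which its call begins: read the wrist's pose just before it. camera_info takes no time and is no camera call; for the wrist camera it gives the pose at the moment of the call.
- order.finish_job(): hands the job in; it is judged then, once.
The state is a dict: "clock": time; "joint_positions": joint angles; "dq": joint speeds; "tau": joint torques, N m; "tool_pos": TCP position; "tool_rot": TCP orientation; "ft_force": force on the tool from outside, world axes, zero at the start; "torque": the same for the moment, N m; "grip_width": finger opening in m; "grasp_force": force on a finger pad.
Only numpy, scipy, OpenCV 4.12 (cv2) and the standard library are available. Lean on these libraries where they do the work, as an engineer would, in place of code of your own. Each camera call takes 0.05 s, during which the arm holds its last target. There are 200 camera calls.

### The job

Mark the batch of small white-lidded gift boxes: load every one of them lid up into the pockets of the marking machine's bed, swing the lever into its middle notch, then twist the spring-return start knob on the switch box clockwise right to its stop and let it spring back. Then swing the lever back to the end notch next to the bed where it started, and move all the marked boxes into the empty grey dispatch tray, flat on its floor and lid up. Leave the roll of tape that lies among the boxes where it is.

Things in the scene. Friction and masses are not known exactly. Their poses are not given: they have to be found in the camera images.
- box1: small closed gift box, brown cardboard with a white lid, 80 x 44 x 40 mm (long side along its x, 44 along y), about 0.18 kg, loose on the bench; origin at the centre of its underside. Two or three of box1..box3 are there (absent: None)
- box2: same as box1
- box3: same as box1
- marker: grey marking machine, fixed; a chassis whose flat top is 50 mm above the bench. Origin on the bench below the centre of the bed; x points away from the robot, y to the left. Chassis spans x -80 to 180 mm, y -310 to 190 mm; a white print head, top 120 mm above the bench, stands at x 105 to 175 mm, y -140 to 140 mm behind the bed
- bed (a point): centre of the bed floor, 50 mm above the bench, same axes as the machine. The bed has three pockets side by side, centred at y = -84, 0 and 84 mm; each is 60 mm wide (y) and 104 mm long (x), between ribs 24 mm wide and 14 mm high (top 64 mm above the bench). A box lies in a pocket with its long side along x
- lever (a joint): lever angle (rad), 0 to 1.0, growing counterclockwise from above. Notches in the plate beside it: 0 = end notch next to the bed (start), 0.5 = middle notch, arm pointing to the machine's -x, white mark beside it, 1.0 = far end notch. No click: light friction (about 1.5 N at the handle) holds it anywhere; within 0.12 rad counts as in a notch
- lever_handle (a point): The lever swings flat, right of the bed, about an upright axis at x 65, y -225 mm in the machine frame. This point is on the lever's upright round black handle, 24 mm thick, 90 mm from that axis and 114 mm above the bench; the handle reaches from 70 to 132 mm above the bench
- switchbox: grey switch box, fixed, 120 x 110 x 56 mm; origin at the centre of its underside. It stands left or right on the bench (the tray on the other side)
- knob (a joint): angle of the black start knob on top of the switch box (rad): 0 at rest, grows clockwise seen from above, stop at 1.2; a spring (0.03 N m at rest, 0.15 N m at the stop) returns it to 0 when it is let go
- knob_grip (a point): on the knob's upright axis, 96 mm above the bench. The knob's wing is a bar 48 mm long, 15 mm thick, from 68 to 104 mm above the bench; at rest it lies along the switch box's x, and it turns with the knob (a disc of 50 mm diameter is below it)
- tray: open grey dispatch tray, fixed, 260 (x) x 125 (y) mm outside, 35 mm high, walls 5 mm; origin at the centre of its underside
- tray_in (a point): centre of the tray's inner floor, 5 mm above the bench; inside 250 (x) x 115 (y) mm
- tape: bystander: ring of brown packing tape lying flat, 72 mm across, 30 mm high, among the boxes; origin at the centre of its underside
There are look-alikes about, which are no part of the job. What is shaped like the box1 but black or turquoise is not meant. Leave any green look-alike of the box3 alone.

How it is judged:
On the way, in this order (a step that is already met when the one before it is completed fails the run):
1. every box lies flat, lid up, in a pocket of the bed (x of box1 in the frame of bed between -0.05 and 0.05 m and y of box1 in the frame of bed between -0.12 and 0.12 m and z of box1 in the frame of bed between -0.005 and 0.006 m and angle between each of box1, box2, box3's own z axis and vertical below 0.12 rad and linear speed of each of box1, box2, box3 below 0.03 m/s and x of box2 in the frame of bed between -0.05 and 0.05 m and y of box2 in the frame of bed between -0.12 and 0.12 m and z of box2 in the frame of bed between -0.005 and 0.006 m and x of box3 in the frame of bed between -0.05 and 0.05 m and y of box3 in the frame of bed between -0.12 and 0.12 m and z of box3 in the frame of bed between -0.005 and 0.006 m), for 0.2 s.
2. the lever is in the middle notch with the boxes in the bed (all of step 1 and value of joint lever between 0.38 and 0.62 rad), for 0.3 s.
3. the start knob is twisted to its stop, lever still in the middle notch and boxes in the bed (all of step 2 and value of joint knob above 1.1 rad), for 0.1 s.
4. the knob has sprung back, lever still in the middle notch and boxes in the bed (all of step 2 and value of joint knob below 0.1 rad), for 0.2 s.
5. the lever is back in the end notch next to the bed (all of step 1 and value of joint lever below 0.12 rad), for 0.2 s.
At the end, for the whole second after the job is handed in: Every box lies at rest flat on the tray's inner floor (within 6 mm of it, tilted less than 0.12 rad, lid up), the lever is in the end notch next to the bed (below 0.12 rad) and the knob is at rest (below 0.1 rad) (x of box1 in the frame of tray_in between -0.12 and 0.12 m and y of box1 in the frame of tray_in between -0.055 and 0.055 m and z of box1 in the frame of tray_in between -0.005 and 0.006 m and angle between each of box1, box2, box3's own z axis and vertical below 0.12 rad and linear speed of each of box1, box2, box3 below 0.03 m/s and x of box2 in the frame of tray_in between -0.12 and 0.12 m and y of box2 in the frame of tray_in between -0.055 and 0.055 m and z of box2 in the frame of tray_in between -0.005 and 0.006 m and x of box3 in the frame of tray_in between -0.12 and 0.12 m and y of box3 in the frame of tray_in between -0.055 and 0.055 m and z of box3 in the frame of tray_in between -0.005 and 0.006 m and value of joint lever below 0.12 rad and value of joint knob below 0.1 rad); the robot touches nothing.
It fails at once if the roll of tape is pushed more than 60 mm from its place or tipped over (distance of tape from where it was at the start of the episode above 0.06 m or angle between tape's own z axis and vertical above 0.5 rad).
Of box1, box2, box3 only 2 to 3 are there at a start; the rules pass over those that are not, and their reading is None.
At some moment in a run one of box1, box2, box3 may be knocked a few centimetres aside while the robot is not near it.
It also fails if it takes over 210 s, if anything falls off the work surface, if the arm or the gripper's body presses on something with over 40 N, if the wrist force passes 120 N, or if a joint passes its speed limit or range.

## Working session

There is one attempt and no reset: what is moved stays moved. The work goes in short steps, Python scripts to look and compute and a tool call to move; the robot and the scene stay as the last step left them, time stands still between calls to the robot, and variables do not carry over. Pictures are saved under pics/ and viewed, at most 14 in all, crops included, and the job is handed in when it is done.

Besides the shell and the picture viewer there is one more tool, called after "Emit:" as name(argument=value, ...), one argument or row to a line, values as JSON. jog_arm: Moves the arm, as the interface text tells. Its arguments: {"type":"object","properties":{"plan":{"type":"array","items":{"type":"array"}},"claw":{"type":"number"},"squeeze":{"type":"number"}},"required":["plan"]}

```bash
ls; mkdir -p pics; python3 - <<'E'
from rig import ctrl,eyes,order
import cv2
s=ctrl.sense();print({k:s[k] for k in('clock','tool_pos','tool_rot','grip_width')})
for n in('scene','top'):
    p,d=eyes.capture(n);cv2.imwrite(f'pics/{n}0.png',p[:,:,::-1]);print(n,eyes.camera_info(n),(d>0).mean())
E
```

```text
pics
{'clock': 0.0, 'tool_pos': array([ 0.25397085, -0.57046315,  0.23054154]), 'tool_rot': array([ 9.78153940e-01,  2.07880428e-01, -1.47583341e-04, -7.57987052e-04]), 'grip_width': 0.08533325692444277}
scene {'vfov': 52.775736203809295, 'cx': 283.7187223621809, 'cy': 205.12223453350626, 'rvec': array([ 0.99165865,  2.47077559, -1.01592835]), 'tvec': array([ 0.3713376 , -0.19301756,  1.21763269])} 0.9959141156462585
top {'vfov': 50.676682691267224, 'cx': 284.7912161656498, 'cy': 198.18554834054677, 'rvec': array([ 2.14867969, -2.13688851,  0.17747413]), 'tvec': array([-0.01165098,  0.50892321,  0.96204656])} 0.9960799319727891
```

View pics/top0.png

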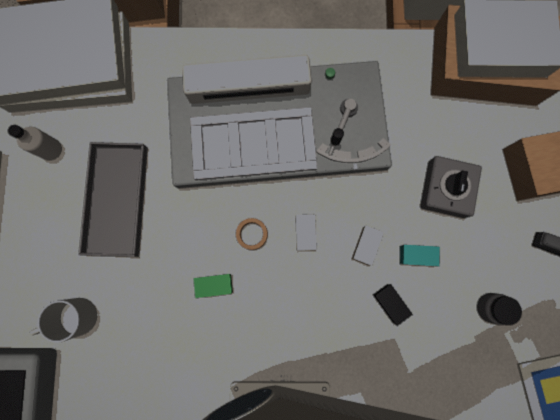

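View pics/scene0.png

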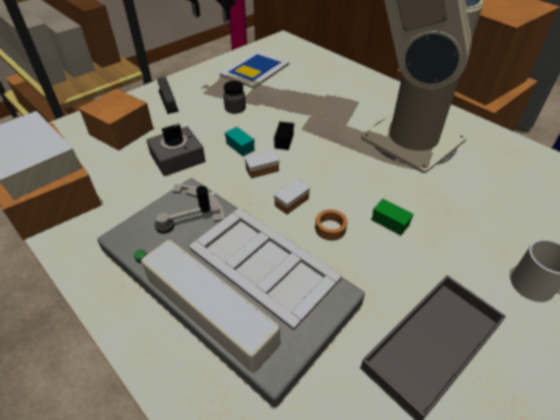

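The top view shows two white-lidded boxes at (306,232) and (368,245). The look-alikes are green (213,286), turquoise (421,256) and black (393,304). The tape is at (252,234), the tray at (115,200), the switch box at (453,187) and the lever handle at (337,137). A pale patch at about (352,402) beside the arm needs checking. Next I'll measure everything and enlarge the candidates.

```bash
cat > h.py <<'E'
from rig import ctrl,eyes,order
import cv2,numpy as np
from scipy.spatial.transform import Rotation as R
def cloud(n):
    ci=eyes.camera_info(n);p,d=eyes.capture(n)
    f=p.shape[0]/2/np.tan(np.radians(ci['vfov']/2))
    v,u=np.mgrid[:p.shape[0],:p.shape[1]]
    c=np.stack([(u-ci['cx'])/f*d,(v-ci['cy'])/f*d,d],-1)
    return p,d,(c-ci['tvec'])@R.from_rotvec(ci['rvec']).as_matrix()
def rects(mask,X,amin=60):
    """min-area rectangles in world xy of mask's connected blobs"""
    n,l,st,ce=cv2.connectedComponentsWithStats(mask.astype(np.uint8))
    out=[]
    for i in range(1,n):
        if st[i,4]<amin: continue
        q=X[l==i]; r=cv2.minAreaRect((q[:,:2]*1000).astype(np.float32))
        (w,h),a=r[1],r[2]
        if w<h: w,h,a=h,w,a+90
        out.append((ce[i].round().tolist(),st[i,4],np.round(r[0],1).tolist(),round(w,1),round(h,1),round((a+90)%180-90,1),np.round(np.median(q[:,2])*1000,1)))
    return out
E
python3 - <<'E'
from h import *
p,d,X=cloud('top');hsv=cv2.cvtColor(p,cv2.COLOR_RGB2HSV);z=X[...,2]
ok=d>0
def show(t,m,a=60):
    print(t)
    for r in rects(m&ok,X,a):print('  ',r)
box=np.zeros_like(ok);box[200:345,180:480]=1
show('bench objs z33-48',box&(z>.033)&(z<.048))
show('tape',box&(z>.02)&(z<.033)&(hsv[...,1]>90))
m=np.zeros_like(ok);m[55:195,150:400]=1
show('chassis',m&(z>.04)&(z<.056),500)
show('ribs',m&(z>.058)&(z<.070),100)
show('head',m&(z>.112)&(z<.128),100)
show('lever',m&(z>.122)&(z<.14),10)
m=np.zeros_like(ok);m[130:270,60:160]=1
show('tray',m&(z>.026)&(z<.042),50); show('trayfloor',m&(z>.0)&(z<.012)&(hsv[...,2]<110),500)
m=np.zeros_like(ok);m[140:230,400:500]=1
show('swbox',m&(z>.048)&(z<.062),200);show('knob',m&(z>.095)&(z<.112),10)
print('bench z',np.median(z[300:330,250:330]))
cs=[p[205:285,280:400],p[370:420,320:400]]
c=np.hstack([cv2.resize(cs[0],(480,320),interpolation=2),cv2.resize(cs[1],(320,320),interpolation=2)])
cv2.imwrite('pics/crop1.png',np.clip(c[:,:,::-1].astype(float)*1.4,0,255))
E
```

```text
bench objs z33-48
   ([442.0, 210.0], np.int32(76), [481.0, -371.2], 106.5, 14.9, 69.3, np.float64(40.7))
   ([305.0, 233.0], np.int32(703), [432.0, -55.7], 78.7, 43.1, 0.1, np.float64(41.5))
   ([368.0, 245.0], np.int32(733), [404.3, -194.9], 80.5, 44.7, -21.3, np.float64(41.4))
   ([420.0, 255.0], np.int32(730), [382.7, -310.8], 80.3, 43.9, 87.0, np.float64(41.7))
   ([212.0, 286.0], np.int32(755), [314.0, 150.0], 80.5, 43.9, -82.7, np.float64(41.5))
   ([393.0, 305.0], np.int32(781), [274.7, -246.7], 80.8, 45.0, 34.8, np.float64(41.5))
tape
   ([250.0, 234.0], np.int32(247), [428.6, 66.9], 68.0, 67.8, -89.7, np.float64(30.8))
chassis
   ([295.0, 121.0], np.int32(10913), [685.7, 9.6], 501.2, 260.0, -84.4, np.float64(51.2))
   ([290.0, 140.0], np.int32(1141), [641.8, -19.2], 102.9, 60.1, 5.4, np.float64(51.9))
   ([253.0, 144.0], np.int32(1138), [633.8, 64.8], 104.0, 60.0, 5.4, np.float64(51.8))
   ([216.0, 147.0], np.int32(1142), [625.6, 149.1], 102.7, 59.6, 5.4, np.float64(51.9))
ribs
   ([248.0, 98.0], np.int32(211), [736.1, 74.0], 270.9, 4.2, -84.3, np.float64(64.5))
   ([253.0,
[... 2413 characters left out ...]
, 85.0], np.int32(14), [744.2, 172.5], 15.3, 9.2, -83.5, np.float64(123.0))
   ([338.0, 134.0], np.int32(110), [633.1, -119.2], 22.5, 22.2, -42.4, np.float64(132.6))
tray
   ([110.0, 198.0], np.int32(1094), [508.1, 384.3], 260.5, 127.2, -1.2, np.float64(34.9))
trayfloor
   ([113.0, 201.0], np.int32(4930), [509.0, 390.4], 250.6, 108.8, -1.4, np.float64(6.3))
swbox
   ([452.0, 187.0], np.int32(1973), [538.2, -387.4], 121.1, 111.6, -12.9, np.float64(57.4))
knob
   ([462.0, 181.0], np.int32(177), [537.3, -386.8], 48.0, 16.4, -15.0, np.float64(104.9))
bench z 0.0016457533635260728[ WARN:0@0.874] global loadsave.cpp:1063 imwrite_ Unsupported depth image for selected encoder is fallbacked to CV_8U.
```

View pics/crop1.png

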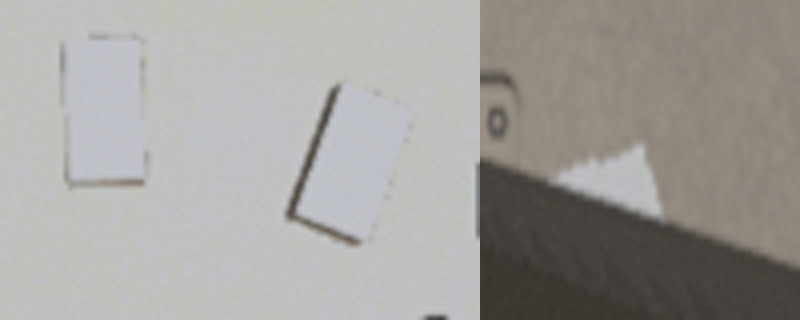

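The crop confirms both white lids, with brown sides showing at the edges. The pale patch by the arm is bright bench between shadows, with no box edges. I'll turn the wrist and move in, then check for a box hidden under the arm.

Emit:
jog_arm(
  plan=[
    [[0, 0, 0], [0, 0, -1]],
    [[0, 0, 0], [0, 0, -1]],
    [[0, 0, 0], [0, 0, -1]],
    [[0, 0, 0], [0, 0, -1]],
    [[0, 0, 0], [0, 0, -1]],
    [[0, 0, 0], [0, 0, -1]],
    [[0, 0, 0], [0, 0, -1]],
    [[0, 0, 0], [0, 0, -1]],
    [[0, 0, 0], [0, 0, -1]],
    [[0, 0, 0], [0, 0, -1]],
    [[0, 0, 0], [0, 0, -1]],
    [[0, 0, 0], [0, 0, -1]],
  ],
  claw=0,
  squeeze=40,
)

```text
clock: 1.35
tool_pos: [0.2541, -0.5707, 0.231]
tool_rot: [0.668, 0.745, 0.0, -0.0]
ft_force: [1.1, 0.4, -0.1]
grip_width: 0.0853
grasp_force: 0.0
```

Emit:
jog_arm(
  plan=[
    [[0, 0, 0], [0, 0, -1]],
    [[0, 0, 0], [0, 0, -1]],
    [[0, 0, 0], [0, 0, -1]],
    [[0, 0, 0], [0, 0, -1]],
    [[0, 0, 0], [0, 0, -1]],
    [[0, 0, 0], [0, 0, -1]],
    [[0, 0, 0], [0, 0, -1]],
    [[0, 0, 0], [0, 0, -1]],
    [[0, 0, 0], [0, 0, -1]],
    [[0, 0, 0], [0, 0, -1]],
    [[0, 0, 0], [0, 0, -0.5]],
    [[0, 0, 0], [0, 0, 0]],
  ],
)

```text
clock: 2.55
tool_pos: [0.2541, -0.5708, 0.231]
tool_rot: [0.182, 0.983, 0.0, -0.0]
ft_force: [-0.2, 0.7, -0.2]
grip_width: 0.0855
grasp_force: 0.0
```

```bash
cat >> h.py <<'E'
def go(x,y,z,psi):
    """shift to go along present tool axes (units of 50 mm, before turning), the same after turning, and turn about tool z in units of 6 deg"""
    s=ctrl.sense();M=R.from_quat(s['tool_rot']);m=M.as_matrix()
    dw=np.array([x,y,z])-s['tool_pos']
    ps=np.degrees(np.arctan2(m[1,0],m[0,0]));t=-((psi-ps+180)%360-180)
    T=(R.from_euler('z',psi,degrees=True)*R.from_euler('x',180,degrees=True)).as_matrix()
    print('t',round(s['clock'],2),'pos',np.round(s['tool_pos']*1e3,1),'psi',round(ps,1),'q6',round(s['joint_positions'][5],2),'w',round(s['grip_width']*1e3,1),'F',np.round(s['ft_force'],1),'tilt',np.round(np.degrees((M.inv()*R.from_euler('z',ps,degrees=True)*R.from_euler('x',180,degrees=True)).as_rotvec()),1))
    print(' shift now-axes',np.round(m.T@dw/.05,2),'after-turn axes',np.round(T.T@dw/.05,2),'turn',round(t/6,2))
E
python3 - <<'E'
from h import *
go(.4043,-.1949,.17,158.7)
E
```

```text
t 2.55 pos [ 254.1 -570.8  231. ] psi 159.0 q6 -2.38 w 85.5 F [-0.2  0.7 -0.2] tilt [ 0. -0. -0.]
 shift now-axes [-0.11  8.09  1.22] after-turn axes [-0.07  8.1   1.22] turn 0.05
```

Emit:
jog_arm(
  plan=[
    [[0, 0.8, 0], [0, 0, 0]],
    [[0, 0.8, 0], [0, 0, 0]],
    [[0, 0.8, 0], [0, 0, 0]],
    [[0, 0.8, 0.2], [0, 0, 0]],
    [[0, 0.8, 0.2], [0, 0, 0]],
    [[0, 0.8, 0.2], [0, 0, 0]],
    [[0, 0.8, 0.2], [0, 0, 0]],
    [[0, 0.8, 0.2], [0, 0, 0]],
    [[0, 0.8, 0.2], [0, 0, 0]],
    [[0, 0.8, 0], [0, 0, 0]],
    [[-0.1, 0.1, 0], [0, 0, 0]],
    [[0, 0, 0], [0, 0, 0]],
  ],
)

```text
clock: 3.75
tool_pos: [0.405, -0.1942, 0.1715]
tool_rot: [0.181, 0.983, -0.0, 0.0]
ft_force: [0.1, -0.3, -0.4]
grip_width: 0.0857
grasp_force: 0.0
```

```bash
python3 - <<'E'
from h import *
go(.4043,-.1949,.015,158.7)
p,d,X=cloud('top')
a=p.copy()
p2,d2,X2=cloud('wrist')
cv2.imwrite('pics/s1.png',np.vstack([a[:,:,::-1]]))
for n,(q,dd,Y) in dict(top=(p,d,X),wrist=(p2,d2,X2)).items():
    z=Y[...,2]
    print(n,[r for r in rects((z>.034)&(z<.048)&(dd>0)&(Y[...,0]<.55)&(Y[...,1]>-.6),Y,150)])
E
```

```text
t 3.75 pos [ 405.  -194.2  171.5] psi 159.1 q6 -1.68 w 85.7 F [ 0.1 -0.3 -0.4] tilt [-0.  0. -0.]
 shift now-axes [ 0.01 -0.02  3.13] after-turn axes [ 0.01 -0.02  3.13] turn 0.07
top [([131.0, 229.0], np.int32(206), [450.7, 328.4], 171.9, 57.3, -20.4, np.float64(36.3)), ([305.0, 233.0], np.int32(705), [431.9, -55.5], 78.6, 42.8, 0.1, np.float64(41.6)), ([362.0, 251.0], np.int32(305), [393.4, -183.3], 51.5, 30.6, -20.9, np.float64(41.5)), ([212.0, 286.0], np.int32(757), [314.0, 149.7], 80.1, 44.0, -82.7, np.float64(41.3)), ([42.0, 378.0], np.int32(291), [132.2, 510.4], 175.5, 80.1, 37.3, np.float64(41.3))]
wrist [([158.0, 78.0], np.int32(6013), [276.5, -248.2], 80.7, 44.2, 35.1, np.float64(40.6)), ([438.0, 175.0], np.int32(4937), [434.1, -56.9], 80.6, 44.8, 1.6, np.float64(40.5)), ([277.0, 201.0], np.int32(4406), [405.8, -196.3], 80.4, 44.0, -21.2, np.float64(40.5)), ([148.0, 226.0], np.int32(4280), [384.3, -312.6], 80.7, 44.3, 87.0, np.float64(40.4)), ([186.0, 340.0], np.int32(405), [511.8, -329.8], 53.1, 19.2, 12.8, np.float64(41.1))]
```

View pics/s1.png

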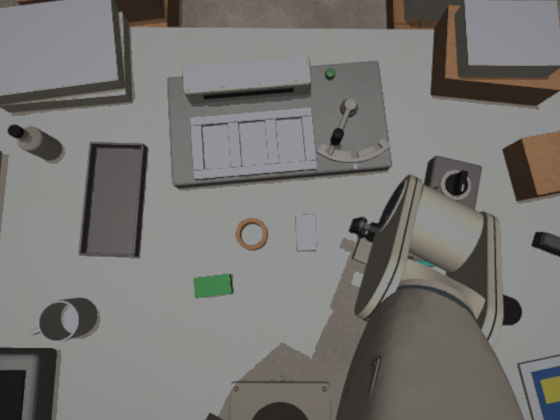

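The arm has moved and there is no third white box, so the batch is two. I'll descend on box B and grip it.

Emit:
jog_arm(
  plan=[
    [[0, 0, 0.5], [0, 0, 0]],
    [[0, 0, 0.5], [0, 0, 0]],
    [[0, 0, 0.5], [0, 0, 0]],
    [[0, 0, 0.5], [0, 0, 0]],
    [[0, 0, 0.4], [0, 0, 0]],
    [[0, 0, 0.3], [0, 0, 0]],
    [[0, 0, 0.2], [0, 0, 0]],
    [[0, 0, 0.15], [0, 0, 0]],
    [[0, 0, 0], [0, 0, 0]],
  ],
)

```text
clock: 4.75
tool_pos: [0.4036, -0.1951, 0.0183]
tool_rot: [0.183, 0.983, 0.0, -0.0]
ft_force: [0.2, -0.3, -0.3]
grip_width: 0.0854
grasp_force: 0.0
```

Emit:
jog_arm(
  plan=[
    [[0, 0, 0], [0, 0, 0]],
    [[0, 0, 0], [0, 0, 0]],
    [[0, 0, 0], [0, 0, 0]],
    [[0, 0, 0], [0, 0, 0]],
    [[0, 0, 0], [0, 0, 0]],
    [[0, 0, 0], [0, 0, 0]],
    [[0, 0, 0], [0, 0, 0]],
    [[0, 0, 0], [0, 0, 0]],
    [[0, 0, 0], [0, 0, 0]],
    [[0, 0, 0], [0, 0, 0]],
    [[0, 0, 0], [0, 0, 0]],
    [[0, 0, 0], [0, 0, 0]],
  ],
  claw=1,
  squeeze=40,
)

```text
clock: 5.95
tool_pos: [0.4045, -0.1948, 0.0196]
tool_rot: [0.182, 0.983, -0.0, 0.001]
ft_force: [-0.5, 0.3, 4.3]
grip_width: 0.0432
grasp_force: 40.9
```

Emit:
jog_arm(
  plan=[
    [[0, 0, -0.2], [0, 0, 0]],
    [[0, 0, -0.5], [0, 0, 0]],
    [[0, 0, -0.5], [0, 0, -0.8]],
    [[0, 0, -0.5], [0, 0, -0.8]],
    [[0, 0, -0.5], [0, 0, -0.8]],
    [[0, 0, -0.2], [0, 0, -0.8]],
    [[0, 0, 0], [0, 0, -0.8]],
    [[0, 0, 0], [0, 0, -0.4]],
    [[0, 0, 0], [0, 0, 0]],
    [[0, 0, 0], [0, 0, 0]],
  ],
)

```text
clock: 6.95
tool_pos: [0.4039, -0.1945, 0.1392]
tool_rot: [-0.047, 0.999, -0.0, 0.0]
ft_force: [0.2, 0.7, -1.5]
grip_width: 0.0433
grasp_force: 41.7
```

```bash
python3 - <<'E'
from h import *
go(.641,-.019,.0696,185.5)
E
```

```text
t 6.95 pos [ 403.9 -194.5  139.2] psi -174.7 q6 -2.14 w 43.3 F [ 0.2  0.7 -1.5] tilt [-0.  0. -0.]
 shift now-axes [-5.05  3.06  1.39] after-turn axes [-5.06  3.04  1.39] turn -0.03
```

Emit:
jog_arm(
  plan=[
    [[-0.2, 0.5, 0], [0, 0, 0]],
    [[-0.4, 0.6, 0], [0, 0, 0]],
    [[-0.5, 0.6, 0], [0, 0, 0]],
    [[-0.5, 0.6, 0], [0, 0, 0]],
    [[-0.6, 0.5, 0], [0, 0, 0]],
    [[-0.6, 0.25, 0], [0, 0, 0]],
    [[-0.6, 0, 0], [0, 0, 0]],
    [[-0.6, 0, 0], [0, 0, 0]],
    [[-0.6, 0, 0], [0, 0, 0]],
    [[-0.45, 0, 0], [0, 0, 0]],
    [[0, 0, 0], [0, 0, 0]],
    [[0, 0, 0], [0, 0, 0]],
  ],
)

```text
clock: 8.15
tool_pos: [0.6404, -0.019, 0.1382]
tool_rot: [-0.047, 0.999, 0.0, -0.001]
ft_force: [-0.5, 0.2, -1.9]
grip_width: 0.0429
grasp_force: 41.7
```

```bash
python3 - <<'E'
from h import *
go(.641,-.019,.0696,185.5)
p,d,X=cloud('top');z=X[...,2]
print(rects((z>.058)&(z<.07)&(d>0)&(X[...,0]>.5)&(X[...,0]<.75)&(X[...,1]<.25),X,150))
p,d,X=cloud('wrist');cv2.imwrite('pics/w1.png',p[:,:,::-1]);z=X[...,2]
for r in rects((z>.042)&(z<.056)&(d>0),X,300):print('floor',r)
for r in rects((z>.058)&(z<.07)&(d>0),X,300):print('rib',r)
E
```

```text
t 8.15 pos [640.4 -19.  138.2] psi -174.6 q6 -1.71 w 42.9 F [-0.5  0.2 -1.9] tilt [ 0.  -0.1 -0. ]
 shift now-axes [-0.01 -0.    1.37] after-turn axes [-0.01 -0.    1.37] turn -0.02
[([207.0, 141.0], np.int32(1214), [623.1, 146.8], 145.0, 110.2, 5.4, np.float64(65.1)), ([374.0, 150.0], np.int32(206), [617.7, -209.5], 72.2, 27.2, -58.8, np.float64(59.9)), ([522.0, 170.0], np.int32(188), [574.2, -539.2], 129.5, 5.4, 11.8, np.float64(63.5)), ([453.0, 184.0], np.int32(593), [540.5, -393.3], 98.9, 95.3, 58.1, np.float64(60.2))]
floor ([207.0, 122.0], np.int32(11074), [585.8, -23.6], 393.4, 48.6, -84.7, np.float64(50.1))
floor ([44.0, 246.0], np.int32(13935), [692.9, -205.3], 204.5, 90.5, -24.4, np.float64(50.3))
floor ([275.0, 166.0], np.int32(2982), [602.6, -23.9], 61.5, 25.8, -83.7, np.float64(51.0))
floor ([393.0, 213.0], np.int32(10527), [634.3, 64.8], 104.7, 59.6, 5.5, np.float64(51.1))
floor ([508.0, 215.0], np.int32(10254), [626.1, 150.5], 104.4, 56.9, 5.3, np.float64(51.1))
floor ([160.0, 246.0], np.int32(7698), [669.2, -102.2], 113.6, 60.6, -22.6, np.float64(50.3))
floor ([521.0, 328.0], np.int32(2540), [713.1, 184.8], 97.6, 37.7, 80.6, np.float64(50.5))
rib ([394.0, 191.0], np.int32(27608), [633.9, 60.8], 271.5, 144.5, -84.7, np.float64(64.4))
rib ([96.0, 161.0], np.int32(4535), [611.7, -146.4], 134.3, 40.9, 86.9, np.float64(58.7))
rib ([532.0, 350.0], np.int32(373), [726.7, 193.5], 35.4, 3.4, -88.8, np.float64(64.3))
rib ([147.0, 390.0], np.int32(389), [795.5, -114.4], 23.2, 14.7, -51.8, np.float64(66.5))
```

View pics/w1.png

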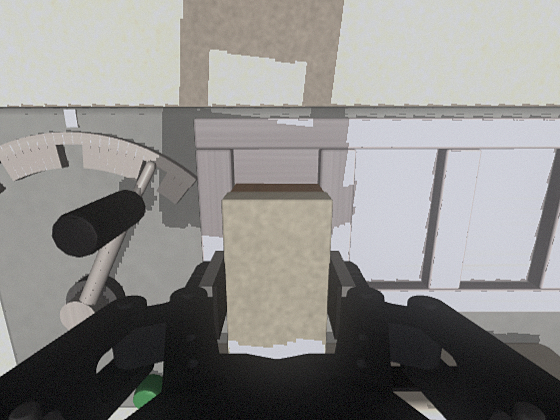

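The wrist view shows the held box (275,270) straight above the right pocket and in line with its ribs. I'll lower and release it.

Emit:
jog_arm(
  plan=[
    [[0, 0, 0.3], [0, 0, 0]],
    [[0, 0, 0.3], [0, 0, 0]],
    [[0, 0, 0.3], [0, 0, 0]],
    [[0, 0, 0.2], [0, 0, 0]],
    [[0, 0, 0.1], [0, 0, 0]],
    [[0, 0, 0.08], [0, 0, 0]],
    [[0, 0, 0.05], [0, 0, 0]],
    [[0, 0, 0], [0, 0, 0]],
    [[0, 0, 0], [0, 0, 0]],
  ],
)

```text
clock: 9.15
tool_pos: [0.6414, -0.0191, 0.0728]
tool_rot: [-0.047, 0.999, -0.0, 0.0]
ft_force: [1.3, -0.1, -2.8]
grip_width: 0.0432
grasp_force: 41.8
```

Emit:
jog_arm(
  plan=[
    [[0, 0, 0.03], [0, 0, 0]],
    [[0, 0, 0.02], [0, 0, 0]],
    [[0, 0, 0], [0, 0, 0]],
    [[0, 0, 0], [0, 0, 0]],
  ],
)

```text
clock: 9.55
tool_pos: [0.6411, -0.0191, 0.0699]
tool_rot: [-0.047, 0.999, -0.0, 0.0]
ft_force: [0.2, -0.6, -1.7]
grip_width: 0.0431
grasp_force: 41.8
```

Emit:
jog_arm(
  plan=[
    [[0, 0, 0], [0, 0, 0]],
    [[0, 0, 0], [0, 0, 0]],
    [[0, 0, 0], [0, 0, 0]],
    [[0, 0, 0], [0, 0, 0]],
    [[0, 0, -0.3], [0, 0, 0]],
    [[0, 0, -0.5], [0, 0, 0]],
    [[0, 0, -0.5], [0, 0, 0]],
    [[0, 0, -0.5], [0, 0, 0]],
    [[0, 0, 0], [0, 0, 0]],
    [[0, 0, 0], [0, 0, 0]],
  ],
  claw=0.25,
)

```text
clock: 10.55
tool_pos: [0.6415, -0.0191, 0.1611]
tool_rot: [-0.047, 0.999, -0.0, 0.001]
ft_force: [0.6, 0.4, 0.4]
grip_width: 0.0641
grasp_force: 0.0
```

```bash
python3 - <<'E'
from h import *
go(.4325,-.056,.018,180.3)
p,d,X=cloud('wrist');z=X[...,2]
for r in rects((z>.08)&(z<.1)&(d>0)&(abs(X[...,1]+.02)<.06),X,300):print('boxtop',r)
E
```

```text
t 10.55 pos [641.5 -19.1 161.1] psi -174.6 q6 -1.71 w 64.1 F [0.6 0.4 0.4] tilt [-0.   0.1 -0. ]
 shift now-axes [ 4.24 -0.34  2.85] after-turn axes [ 4.18 -0.72  2.86] turn 0.85
boxtop ([277.0, 220.0], np.int32(6946), [642.5, -19.8], 80.4, 44.2, 5.2, np.float64(90.5))
boxtop ([274.0, 348.0], np.int32(1746), [745.4, -13.2], 107.3, 8.7, -80.8, np.float64(90.5))
```

The first box is seated: its top is at 90.5 mm and it is centred. Next is box A.

Emit:
jog_arm(
  plan=[
    [[0.3, 0, 0], [0, 0, 0.85]],
    [[0.6, -0.1, 0], [0, 0, 0]],
    [[0.7, -0.1, 0], [0, 0, 0]],
    [[0.7, -0.1, 0], [0, 0, 0]],
    [[0.7, -0.1, 0], [0, 0, 0]],
    [[0.6, -0.1, 0], [0, 0, 0]],
    [[0.4, -0.1, 0], [0, 0, 0]],
    [[0.2, -0.1, 0], [0, 0, 0]],
    [[0, 0, 0], [0, 0, 0]],
    [[0, 0, 0], [0, 0, 0]],
  ],
  claw=0,
)

```text
clock: 11.6
tool_pos: [0.4323, -0.0567, 0.1598]
tool_rot: [-0.002, 1.0, -0.0, 0.0]
ft_force: [0.8, -0.3, -0.1]
grip_width: 0.0851
grasp_force: 0.0
```

```bash
python3 - <<'E'
from h import *
go(.4325,-.056,.018,180.3)
p,d,X=cloud('wrist');z=X[...,2]
for r in rects((z>.034)&(z<.048)&(d>0),X,300):print('top',r)
E
```

```text
t 11.6 pos [432.3 -56.7 159.8] psi -179.7 q6 -1.73 w 85.1 F [ 0.8 -0.3 -0.1] tilt [-0.  0. -0.]
 shift now-axes [-0.    0.01  2.84] after-turn axes [-0.    0.01  2.84] turn -0.01
top ([36.0, 25.0], np.int32(3322), [292.7, -236.5], 44.9, 42.7, -54.9, np.float64(40.4))
top ([526.0, 59.0], np.int32(4142), [317.7, 131.9], 48.6, 44.2, -82.9, np.float64(40.7))
top ([8.0, 151.0], np.int32(873), [386.5, -275.2], 44.5, 11.9, -10.7, np.float64(39.9))
top ([278.0, 205.0], np.int32(4754), [434.1, -56.8], 80.2, 43.6, 1.6, np.float64(40.5))
top ([544.0, 320.0], np.int32(319), [541.5, 192.6], 37.6, 4.3, -86.0, np.float64(40.9))
top ([280.0, 341.0], np.int32(2379), [565.6, -58.0], 210.7, 5.3, -84.6, np.float64(42.2))
```

Emit:
jog_arm(
  plan=[
    [[0, 0, 0.5], [0, 0, -0.15]],
    [[0, 0, 0.5], [0, 0, 0]],
    [[0, 0, 0.5], [0, 0, 0]],
    [[0, 0, 0.5], [0, 0, 0]],
    [[0, 0, 0.35], [0, 0, 0]],
    [[0, 0, 0.25], [0, 0, 0]],
    [[0, 0, 0.15], [0, 0, 0]],
    [[0, 0, 0.07], [0, 0, 0]],
    [[0, 0, 0], [0, 0, 0]],
    [[0, 0, 0], [0, 0, 0]],
  ],
)

```text
clock: 12.65
tool_pos: [0.4318, -0.0566, 0.0193]
tool_rot: [-0.01, 1.0, -0.0, 0.0]
ft_force: [0.1, 0.1, 0.3]
grip_width: 0.0853
grasp_force: 0.0
```

Emit:
jog_arm(
  plan=[
    [[0, 0, 0], [0, 0, 0]],
    [[0, 0, 0], [0, 0, 0]],
    [[0, 0, 0], [0, 0, 0]],
    [[0, 0, 0], [0, 0, 0]],
    [[0, 0, 0], [0, 0, 0]],
    [[0, 0, 0], [0, 0, 0]],
    [[0, 0, 0], [0, 0, 0]],
    [[0, 0, 0], [0, 0, 0]],
    [[0, 0, 0], [0, 0, 0]],
    [[0, 0, 0], [0, 0, 0]],
    [[0, 0, 0], [0, 0, 0]],
    [[0, 0, 0], [0, 0, 0]],
  ],
  claw=1,
)

```text
clock: 13.85
tool_pos: [0.4316, -0.0566, 0.0194]
tool_rot: [-0.011, 1.0, -0.0, 0.0]
ft_force: [-0.8, 0.1, 6.9]
grip_width: 0.0432
grasp_force: 40.6
```

Emit:
jog_arm(
  plan=[
    [[0, 0, -0.2], [0, 0, 0]],
    [[0, 0, -0.5], [0, 0, 0]],
    [[0, 0, -0.5], [0, 0, 0]],
    [[0, 0, -0.5], [0, 0, -0.4]],
    [[0, 0, -0.5], [0, 0, -0.3]],
    [[0, 0, -0.2], [0, 0, 0]],
    [[0, 0, 0], [0, 0, 0]],
    [[0, 0, 0], [0, 0, 0]],
  ],
)

```text
clock: 14.65
tool_pos: [0.4309, -0.0564, 0.1384]
tool_rot: [-0.047, 0.999, 0.0, -0.0]
ft_force: [-0.1, -1.1, -2.1]
grip_width: 0.0428
grasp_force: 41.7
```

```bash
python3 - <<'E'
from h import *
go(.6257,.1495,.07,185.5)
E
```

```text
t 14.65 pos [430.9 -56.4 138.4] psi -174.6 q6 -1.82 w 42.8 F [-0.1 -1.1 -2.1] tilt [ 0. -0. -0.]
 shift now-axes [-4.27  3.74  1.37] after-turn axes [-4.27  3.73  1.37] turn -0.02
```

Emit:
jog_arm(
  plan=[
    [[-0.3, 0.3, 0], [0, 0, 0]],
    [[-0.5, 0.4, 0], [0, 0, 0]],
    [[-0.5, 0.5, 0], [0, 0, 0]],
    [[-0.6, 0.6, 0], [0, 0, 0]],
    [[-0.6, 0.6, 0], [0, 0, 0]],
    [[-0.6, 0.5, 0], [0, 0, 0]],
    [[-0.5, 0.4, 0], [0, 0, 0]],
    [[-0.4, 0.3, 0], [0, 0, 0]],
    [[-0.25, 0.15, 0], [0, 0, 0]],
    [[0, 0, 0], [0, 0, 0]],
    [[0, 0, 0], [0, 0, 0]],
  ],
)

```text
clock: 15.75
tool_pos: [0.6238, 0.1498, 0.1368]
tool_rot: [-0.047, 0.999, -0.0, -0.002]
ft_force: [-0.3, -0.3, -2.9]
grip_width: 0.0432
grasp_force: 41.6
```

```bash
python3 - <<'E'
from h import *
go(.6257,.1495,.07,185.5)
E
```

```text
t 15.75 pos [623.8 149.8 136.8] psi -174.6 q6 -1.45 w 43.2 F [-0.3 -0.3 -2.9] tilt [-0.  -0.2  0. ]
 shift now-axes [-0.04 -0.01  1.34] after-turn axes [-0.04 -0.01  1.34] turn -0.02
```

Emit:
jog_arm(
  plan=[
    [[-0.04, 0, 0.3], [0, 0, 0]],
    [[0, 0, 0.3], [0, 0, 0]],
    [[0, 0, 0.3], [0, 0, 0]],
    [[0, 0, 0.2], [0, 0, 0]],
    [[0, 0, 0.1], [0, 0, 0]],
    [[0, 0, 0.08], [0, 0, 0]],
    [[0, 0, 0.05], [0, 0, 0]],
    [[0, 0, 0.03], [0, 0, 0]],
    [[0, 0, 0], [0, 0, 0]],
    [[0, 0, 0], [0, 0, 0]],
    [[0, 0, 0], [0, 0, 0]],
  ],
)

```text
clock: 16.85
tool_pos: [0.6274, 0.1504, 0.0712]
tool_rot: [-0.047, 0.999, 0.0, 0.0]
ft_force: [-0.3, 0.6, -2.0]
grip_width: 0.0431
grasp_force: 41.7
```

Emit:
jog_arm(
  plan=[
    [[0, 0, 0.02], [0, 0, 0]],
    [[0, 0, 0], [0, 0, 0]],
    [[0, 0, 0], [0, 0, 0]],
  ],
)

```text
clock: 17.15
tool_pos: [0.6272, 0.1503, 0.0698]
tool_rot: [-0.047, 0.999, 0.0, -0.0]
ft_force: [0.7, 0.9, -1.3]
grip_width: 0.0429
grasp_force: 41.7
```

Emit:
jog_arm(
  plan=[
    [[0, 0, 0], [0, 0, 0]],
    [[0, 0, 0], [0, 0, 0]],
    [[0, 0, 0], [0, 0, 0]],
    [[0, 0, 0], [0, 0, 0]],
    [[0, 0, -0.3], [0, 0, 0]],
    [[0, 0, -0.6], [0, 0, 0]],
    [[0, 0, -0.7], [0, 0, 0]],
    [[0, 0, -0.7], [0, 0, 0]],
    [[0, 0, -0.7], [0, 0, 0]],
    [[0, 0, 0], [0, 0, 0]],
    [[0, 0, 0], [0, 0, 0]],
  ],
  claw=0.25,
)

```text
clock: 18.25
tool_pos: [0.6278, 0.1504, 0.2218]
tool_rot: [-0.047, 0.999, 0.0, 0.001]
ft_force: [0.1, 0.1, 0.5]
grip_width: 0.0641
grasp_force: 0.0
```

```bash
python3 - <<'E'
from h import *
p,d,X=cloud('wrist');z=X[...,2]
for r in rects((z>.08)&(z<.1)&(d>0)&(X[...,0]<.72),X,300):print('boxtop',r)
p,d,X=cloud('top');z=X[...,2]
for r in rects((z>.124)&(z<.14)&(d>0)&(X[...,1]<-.08)&(X[...,1]>-.2),X,20):print('handle',r)
# lever at 0 : arm direction 156.9 deg; closing axis tangential -> psi along the arm
go(.6345,-.1185,.2,156.9)
E
```

```text
boxtop ([86.0, 197.0], np.int32(4940), [642.4, -19.4], 80.4, 45.6, 5.7, np.float64(90.3))
boxtop ([276.0, 201.0], np.int32(4411), [629.8, 149.7], 80.3, 44.0, 5.8, np.float64(90.5))
handle ([338.0, 133.0], np.int32(104), [633.4, -119.4], 22.8, 22.2, -37.9, np.float64(133.0))
t 18.35 pos [626.5 150.2 219.3] psi -174.6 q6 -1.45 w 63.8 F [-1.3 -0.1 -0.2] tilt [-0.  -0.1  0. ]
 shift now-axes [ 0.35 -5.36  0.39] after-turn axes [-2.26 -4.88  0.39] turn 4.75
```

Emit:
jog_arm(
  plan=[
    [[0, -0.5, 0], [0, 0, 0]],
    [[0, -0.7, 0], [0, 0, 0]],
    [[0.05, -0.7, 0], [0, 0, 0]],
    [[0.1, -0.7, 0], [0, 0, 0]],
    [[0.1, -0.8, 0], [0, 0, 0]],
    [[0.1, -0.8, 0], [0, 0, 0]],
    [[0, -0.7, 0], [0, 0, 0]],
    [[0, -0.5, 0.2], [0, 0, 0.8]],
    [[0, 0, 0.2], [0, 0, 0.8]],
    [[0, 0, 0], [0, 0, 0.8]],
    [[0, 0, 0], [0, 0, 0]],
    [[0, 0, 0], [0, 0, 0]],
  ],
  claw=0,
)

```text
clock: 19.55
tool_pos: [0.6347, -0.12, 0.1988]
tool_rot: [0.077, 0.997, 0.0, -0.001]
ft_force: [0.3, -0.6, 0.3]
grip_width: 0.0854
grasp_force: 0.0
```

```bash
python3 - <<'E'
from h import *
go(.6345,-.1185,.091,171)
E
```

```text
t 19.55 pos [ 634.7 -120.   198.8] psi 171.1 q6 -1.62 w 85.4 F [ 0.3 -0.6  0.3] tilt [ 0.  -0.1 -0. ]
 shift now-axes [0.   0.03 2.16] after-turn axes [0.01 0.03 2.16] turn 0.02
```

Emit:
jog_arm(
  plan=[
    [[0, 0, 0.4], [0, 0, 0]],
    [[0, 0, 0.5], [0, 0, 0]],
    [[0, 0, 0.5], [0, 0, 0]],
    [[0, 0, 0.4], [0, 0, 0]],
    [[0, 0, 0.25], [0, 0, 0]],
    [[0, 0, 0.1], [0, 0, 0]],
    [[0, 0, 0], [0, 0, 0]],
  ],
)

```text
clock: 20.25
tool_pos: [0.6351, -0.1199, 0.092]
tool_rot: [0.078, 0.997, 0.0, -0.0]
ft_force: [0.2, 0.1, 1.2]
grip_width: 0.0858
grasp_force: 0.0
```

Emit:
jog_arm(
  plan=[
    [[0, 0, 0], [0, 0, 0]],
    [[0, 0, 0], [0, 0, 0]],
    [[0, 0, 0], [0, 0, 0]],
    [[0, 0, 0], [0, 0, 0]],
    [[0, 0, 0], [0, 0, 0]],
    [[0, 0, 0], [0, 0, 0]],
    [[0, 0, 0], [0, 0, 0]],
    [[0, 0, 0], [0, 0, 0]],
    [[0, 0, 0], [0, 0, 0]],
    [[0, 0, 0], [0, 0, 0]],
    [[0, 0, 0], [0, 0, 0]],
    [[0, 0, 0], [0, 0, 0]],
  ],
  claw=1,
  squeeze=20,
)

```text
clock: 21.45
tool_pos: [0.6354, -0.1202, 0.0929]
tool_rot: [0.078, 0.997, -0.0, 0.0]
ft_force: [-2.4, 0.7, 6.7]
grip_width: 0.0234
grasp_force: 22.4
```

```bash
python3 - <<'E'
from h import *
go(.6297,-.1616,.091,171)
E
```

```text
t 21.45 pos [ 635.4 -120.2   92.9] psi 171.0 q6 -1.62 w 23.4 F [-2.4  0.7  6.7] tilt [-0.  0. -0.]
 shift now-axes [-0.02 -0.84  0.04] after-turn axes [-0.02 -0.84  0.04] turn -0.0
```

Emit:
jog_arm(
  plan=[
    [[0.03, -0.14, 0], [0, 0, 0]],
    [[0.02, -0.14, 0], [0, 0, 0]],
    [[0.01, -0.14, 0], [0, 0, 0]],
    [[-0.01, -0.14, 0], [0, 0, 0]],
    [[-0.03, -0.14, 0], [0, 0, 0]],
    [[-0.03, -0.14, 0], [0, 0, 0]],
    [[0, 0, 0], [0, 0, 0]],
    [[0, 0, 0], [0, 0, 0]],
  ],
)

```text
clock: 22.25
tool_pos: [0.6284, -0.1615, 0.0924]
tool_rot: [0.078, 0.997, 0.0, -0.001]
ft_force: [-3.4, 1.1, 5.4]
grip_width: 0.0232
grasp_force: 22.6
```

Emit:
jog_arm(
  plan=[
    [[0, 0, 0], [0, 0, 0]],
    [[0, 0, 0], [0, 0, 0]],
    [[0, 0, 0], [0, 0, 0]],
    [[0, 0, 0], [0, 0, 0]],
    [[0, 0, 0], [0, 0, 0]],
    [[0, 0, -0.4], [0, 0, 0]],
    [[0, 0, -0.6], [0, 0, 0]],
    [[0, 0, -0.6], [0, 0, 0]],
    [[0, 0, -0.6], [0, 0, 0]],
    [[0, 0, 0], [0, 0, 0]],
    [[0, 0, 0], [0, 0, 0]],
  ],
  claw=0.2,
)

```text
clock: 23.35
tool_pos: [0.6294, -0.1618, 0.2029]
tool_rot: [0.079, 0.997, -0.0, 0.001]
ft_force: [0.0, 0.4, -0.2]
grip_width: 0.0682
grasp_force: 0.0
```

```bash
python3 - <<'E'
from h import *
p,d,X=cloud('wrist');z=X[...,2]
cv2.imwrite('pics/w2.png',p[:,:,::-1])
for r in rects((z>.126)&(z<.138)&(d>0)&(X[...,0]<.72),X,100):
  a=np.degrees(np.arctan2(r[2][1]+153,r[2][0]-719.3))%360
  print('handle',r,'lever',np.radians(a-185.5)+.5)
p,d,X=cloud('top');z=X[...,2]
for r in rects((z>.124)&(z<.138)&(d>0)&(X[...,0]<.72)&(X[...,0]>.6),X,20): print('top',r)
go(.5373,-.387,.2,166)
E
```

```text
handle ([277.0, 221.0], np.int32(864), [629.0, -162.3], 22.9, 22.7, -9.6, np.float64(132.2)) lever 0.5066350877693497
top ([23.0, 135.0], np.int32(38), [625.7, 542.0], 21.5, 10.4, -24.9, np.float64(129.4))
t 23.45 pos [ 628.3 -161.5  201.1] psi 171.0 q6 -1.68 w 68.5 F [-0.4  0.2 -1.7] tilt [ 0.  -0.1 -0. ]
 shift now-axes [ 1.09 -4.74  0.02] after-turn axes [ 0.68 -4.82  0.02] turn 0.83
```

View pics/w2.png

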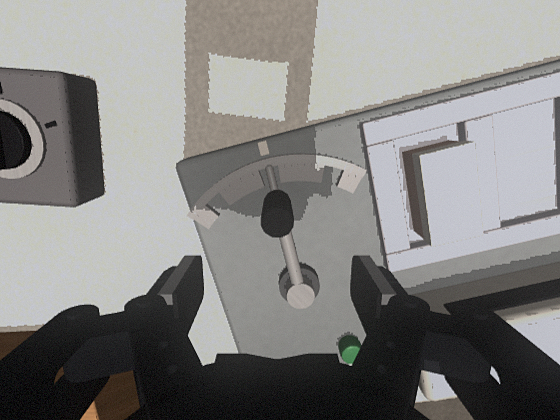

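The lever sits at 0.507 rad, in line with the white mark at (263,148), and the right box is still in its pocket. Now the knob.

Emit:
jog_arm(
  plan=[
    [[0.1, -0.5, 0], [0, 0, 0]],
    [[0.1, -0.6, 0], [0, 0, 0]],
    [[0.1, -0.6, 0], [0, 0, 0]],
    [[0.2, -0.6, 0], [0, 0, 0]],
    [[0.2, -0.6, 0], [0, 0, 0]],
    [[0.2, -0.7, 0], [0, 0, 0]],
    [[0.1, -0.6, 0], [0, 0, 0]],
    [[0.1, -0.5, 0], [0, 0, 0]],
    [[0, 0, 0], [0, 0, 0.8]],
    [[0, 0, 0], [0, 0, 0]],
    [[0, 0, 0], [0, 0, 0]],
  ],
  claw=0.2,
)

```text
clock: 24.55
tool_pos: [0.5375, -0.3846, 0.201]
tool_rot: [0.119, 0.993, 0.001, -0.001]
ft_force: [-0.8, -0.2, -0.3]
grip_width: 0.068
grasp_force: 0.0
```

```bash
python3 - <<'E'
from h import *
p,d,X=cloud('wrist');z=X[...,2]
for r in rects((z>.096)&(z<.11)&(d>0)&(X[...,0]<.6),X,100): print('knob',r)
for r in rects((z>.05)&(z<.06)&(d>0)&(X[...,0]<.65),X,500): print('swbox',r)
go(.5373,-.387,.079,166)
E
```

```text
knob ([273.0, 214.0], np.int32(1129), [539.2, -389.2], 47.2, 15.0, -13.5, np.float64(104.2))
swbox ([273.0, 194.0], np.int32(10360), [539.0, -389.0], 118.6, 110.0, -12.8, np.float64(56.3))
swbox ([496.0, 223.0], np.int32(6617), [614.6, -187.5], 124.4, 74.1, -86.5, np.float64(51.6))
swbox ([120.0, 254.0], np.int32(575), [556.6, -544.5], 90.1, 2.8, 11.5, np.float64(55.0))
t 24.6 pos [ 537.8 -384.5  201.3] psi 166.3 q6 -1.97 w 68.5 F [0.2 0.7 1.2] tilt [ 0.  -0.1 -0. ]
 shift now-axes [-0.01 -0.05  2.45] after-turn axes [-0.   -0.05  2.45] turn 0.05
```

Emit:
jog_arm(
  plan=[
    [[0, -0.07, 0.4], [0, 0, 0]],
    [[0, 0, 0.5], [0, 0, 0]],
    [[0, 0, 0.5], [0, 0, 0]],
    [[0, 0, 0.5], [0, 0, 0]],
    [[0, 0, 0.35], [0, 0, 0]],
    [[0, 0, 0.2], [0, 0, 0]],
    [[0, 0, 0.05], [0, 0, 0]],
    [[0, 0, 0], [0, 0, 0]],
    [[0, 0, 0], [0, 0, 0]],
  ],
)

```text
clock: 25.5
tool_pos: [0.5379, -0.389, 0.0784]
tool_rot: [0.12, 0.993, -0.0, 0.001]
ft_force: [0.0, 0.0, 0.1]
grip_width: 0.0682
grasp_force: 0.0
```

Emit:
jog_arm(
  plan=[
    [[0, 0, 0], [0, 0, 0]],
    [[0, 0, 0], [0, 0, 0]],
    [[0, 0, 0], [0, 0, 0]],
    [[0, 0, 0], [0, 0, 0]],
    [[0, 0, 0], [0, 0, 0]],
    [[0, 0, 0], [0, 0, 0]],
    [[0, 0, 0], [0, 0, 0]],
    [[0, 0, 0], [0, 0, 0]],
    [[0, 0, 0], [0, 0, 0]],
    [[0, 0, 0], [0, 0, 0]],
    [[0, 0, 0], [0, 0, 0]],
    [[0, 0, 0], [0, 0, 0]],
  ],
  claw=1,
  squeeze=50,
)

```text
clock: 26.7
tool_pos: [0.5376, -0.3879, 0.0779]
tool_rot: [0.12, 0.993, 0.0, 0.0]
ft_force: [1.4, 3.6, 5.2]
grip_width: 0.014
grasp_force: 49.3
```

```bash
python3 - <<'E'
from h import *
go(.538,-.388,.076,166.3)
E
```

```text
t 26.7 pos [ 537.6 -387.9   77.9] psi 166.2 q6 -1.97 w 14.0 F [1.4 3.6 5.2] tilt [0. 0. 0.]
 shift now-axes [-0.01 -0.    0.04] after-turn axes [-0.01  0.    0.04] turn -0.02
```

Emit:
jog_arm(
  plan=[
    [[0, 0, 0], [0, 0, 1]],
    [[0, 0, 0], [0, 0, 1]],
    [[0, 0, 0], [0, 0, 1]],
    [[0, 0, 0], [0, 0, 1]],
    [[0, 0, 0], [0, 0, 1]],
    [[0, 0, 0], [0, 0, 1]],
    [[0, 0, 0], [0, 0, 1]],
    [[0, 0, 0], [0, 0, 1]],
    [[0, 0, 0], [0, 0, 1]],
    [[0, 0, 0], [0, 0, 1]],
    [[0, 0, 0], [0, 0, 1]],
    [[0, 0, 0], [0, 0, 0.8]],
  ],
)

```text
clock: 27.9
tool_pos: [0.5393, -0.3862, 0.078]
tool_rot: [0.674, 0.739, 0.002, 0.0]
ft_force: [8.0, 13.7, 5.7]
grip_width: 0.0142
grasp_force: 68.4
```

Emit:
jog_arm(
  plan=[
    [[0, 0, 0], [0, 0, 0]],
    [[0, 0, 0], [0, 0, 0]],
    [[0, 0, 0], [0, 0, 0]],
    [[0, 0, 0], [0, 0, 0]],
  ],
)

```text
clock: 28.3
tool_pos: [0.5393, -0.3862, 0.078]
tool_rot: [0.672, 0.741, 0.001, 0.0]
ft_force: [9.2, 12.0, 4.4]
grip_width: 0.0145
grasp_force: 64.6
```

```bash
python3 - <<'E'
from h import *
go(.538,-.388,.076,166.3)
print(ctrl.sense()['torque'])
E
```

```text
t 28.3 pos [ 539.3 -386.2   78. ] psi 95.6 q6 -0.74 w 14.5 F [ 9.2 12.   4.4] tilt [ 0.1 -0.1 -0. ]
 shift now-axes [-0.03 -0.03  0.04] after-turn axes [ 0.02 -0.04  0.04] turn -11.78
[ 2.15546615 -1.3063609   1.5509913 ]
```

The knob has turned 70.6° and torque is building, so it is at its stop. I'll release it, lift and check.

Emit:
jog_arm(
  plan=[
    [[0, 0, 0], [0, 0, 0]],
    [[0, 0, 0], [0, 0, 0]],
    [[0, 0, 0], [0, 0, 0]],
    [[0, 0, 0], [0, 0, 0]],
    [[0, 0, 0], [0, 0, 0]],
    [[0, 0, 0], [0, 0, 0]],
    [[0, 0, -0.4], [0, 0, 0]],
    [[0, 0, -0.7], [0, 0, 0]],
    [[0, 0, -0.7], [0, 0, 0]],
    [[0, 0, -0.7], [0, 0, 0]],
    [[0, 0, 0], [0, 0, 0]],
    [[0, 0, 0], [0, 0, 0]],
  ],
  claw=0.1,
)

```text
clock: 29.5
tool_pos: [0.5374, -0.3891, 0.2033]
tool_rot: [0.673, 0.74, 0.0, 0.001]
ft_force: [0.1, 0.1, -0.8]
grip_width: 0.0768
grasp_force: 0.0
```

```bash
python3 - <<'E'
from h import *
p,d,X=cloud('wrist');z=X[...,2]
for r in rects((z>.096)&(z<.11)&(d>0)&(X[...,0]<.6),X,100): print('knob',r)
go(.6295,-.162,.2,171)
E
```

```text
knob ([279.0, 209.0], np.int32(1179), [539.5, -389.2], 48.0, 15.5, -12.5, np.float64(104.1))
t 29.55 pos [ 536.7 -388.5  201.9] psi 95.4 q6 -0.74 w 76.7 F [-0.4 -0.2  0. ] tilt [-0. -0.  0.]
 shift now-axes [4.34 2.27 0.04] after-turn axes [-1.12  4.76  0.04] turn -12.6
```

Knob sprang back. I'll turn the wrist back and move over the lever.

Emit:
jog_arm(
  plan=[
    [[0, 0, 0], [0, 0, -1]],
    [[0, 0, 0], [0, 0, -1]],
    [[0, 0, 0], [0, 0, -1]],
    [[0, 0, 0], [0, 0, -1]],
    [[0, 0, 0], [0, 0, -1]],
    [[0, 0, 0], [0, 0, -1]],
    [[0, 0, 0], [0, 0, -1]],
    [[0, 0, 0], [0, 0, -1]],
    [[0, 0, 0], [0, 0, -1]],
    [[0, 0, 0], [0, 0, -1]],
    [[0, 0, 0], [0, 0, -1]],
    [[0, 0, 0], [0, 0, -1]],
  ],
  claw=0,
)

```text
clock: 30.75
tool_pos: [0.5362, -0.388, 0.2]
tool_rot: [0.108, 0.994, 0.001, -0.002]
ft_force: [0.3, 0.1, -0.4]
grip_width: 0.0856
grasp_force: 0.0
```

Emit:
jog_arm(
  plan=[
    [[0, 0, 0], [0, 0, -0.6]],
    [[-0.1, 0.5, 0], [0, 0, 0]],
    [[-0.1, 0.6, 0], [0, 0, 0]],
    [[-0.15, 0.7, 0], [0, 0, 0]],
    [[-0.2, 0.7, 0], [0, 0, 0]],
    [[-0.2, 0.7, 0], [0, 0, 0]],
    [[-0.2, 0.6, 0], [0, 0, 0]],
    [[-0.15, 0.5, 0], [0, 0, 0]],
    [[0, 0.45, 0], [0, 0, 0]],
    [[0, 0, 0], [0, 0, 0]],
    [[0, 0, 0], [0, 0, 0]],
  ],
)

```text
clock: 31.85
tool_pos: [0.6279, -0.1623, 0.2007]
tool_rot: [0.078, 0.997, 0.0, -0.001]
ft_force: [0.1, 0.4, -0.3]
grip_width: 0.0852
grasp_force: 0.0
```

```bash
python3 - <<'E'
from h import *
go(.6295,-.162,.091,171)
E
```

```text
t 31.85 pos [ 627.9 -162.3  200.7] psi 171.1 q6 -1.69 w 85.2 F [ 0.1  0.4 -0.3] tilt [-0.  -0.2  0. ]
 shift now-axes [-0.04  0.01  2.19] after-turn axes [-0.03  0.01  2.19] turn 0.01
```

Emit:
jog_arm(
  plan=[
    [[-0.03, 0, 0.4], [0, 0, 0]],
    [[0, 0, 0.5], [0, 0, 0]],
    [[0, 0, 0.5], [0, 0, 0]],
    [[0, 0, 0.4], [0, 0, 0]],
    [[0, 0, 0.25], [0, 0, 0]],
    [[0, 0, 0.1], [0, 0, 0]],
    [[0, 0, 0], [0, 0, 0]],
  ],
)

```text
clock: 32.55
tool_pos: [0.6297, -0.1634, 0.0942]
tool_rot: [0.079, 0.997, 0.0, -0.001]
ft_force: [0.4, -0.5, -0.3]
grip_width: 0.0854
grasp_force: 0.0
```

Emit:
jog_arm(
  plan=[
    [[0, 0, 0], [0, 0, 0]],
    [[0, 0, 0], [0, 0, 0]],
    [[0, 0, 0], [0, 0, 0]],
    [[0, 0, 0], [0, 0, 0]],
    [[0, 0, 0], [0, 0, 0]],
    [[0, 0, 0], [0, 0, 0]],
    [[0, 0, 0], [0, 0, 0]],
    [[0, 0, 0], [0, 0, 0]],
    [[0, 0, 0], [0, 0, 0]],
    [[0, 0, 0], [0, 0, 0]],
    [[0, 0, 0], [0, 0, 0]],
    [[0, 0, 0], [0, 0, 0]],
  ],
  claw=1,
  squeeze=20,
)

```text
clock: 33.75
tool_pos: [0.6304, -0.1628, 0.0954]
tool_rot: [0.078, 0.997, -0.0, 0.0]
ft_force: [-1.6, 1.2, 6.6]
grip_width: 0.0229
grasp_force: 22.5
```

Emit:
jog_arm(
  plan=[
    [[0.03, 0.14, 0], [0, 0, 0]],
    [[0.02, 0.14, 0], [0, 0, 0]],
    [[0.01, 0.14, 0], [0, 0, 0]],
    [[-0.01, 0.14, 0], [0, 0, 0]],
    [[-0.02, 0.14, 0], [0, 0, 0]],
    [[-0.02, 0.14, 0], [0, 0, 0]],
    [[0, 0, 0], [0, 0, 0]],
    [[0, 0, 0], [0, 0, 0]],
    [[0, 0, 0], [0, 0, 0]],
  ],
)

```text
clock: 34.65
tool_pos: [0.6355, -0.1212, 0.0949]
tool_rot: [0.079, 0.997, 0.0, -0.001]
ft_force: [-3.6, 0.3, 4.7]
grip_width: 0.0238
grasp_force: 22.9
```

Emit:
jog_arm(
  plan=[
    [[0, 0, 0], [0, 0, 0]],
    [[0, 0, 0], [0, 0, 0]],
    [[0, 0, 0], [0, 0, 0]],
    [[0, 0, 0], [0, 0, 0]],
    [[0, 0, 0], [0, 0, 0]],
    [[0, 0, -0.4], [0, 0, 0]],
    [[0, 0, -0.6], [0, 0, 0]],
    [[0, 0, -0.6], [0, 0, 0]],
    [[0, 0, -0.6], [0, 0, 0]],
    [[0, 0, 0], [0, 0, 0]],
    [[0, 0, 0], [0, 0, 0]],
  ],
  claw=0.2,
)

```text
clock: 35.75
tool_pos: [0.6365, -0.1213, 0.2055]
tool_rot: [0.078, 0.997, -0.0, 0.001]
ft_force: [-0.6, -0.0, -0.4]
grip_width: 0.0681
grasp_force: 0.0
```

```bash
python3 - <<'E'
from h import *
p,d,X=cloud('wrist');z=X[...,2]
for r in rects((z>.126)&(z<.138)&(d>0)&(X[...,0]<.72),X,100):
  a=np.degrees(np.arctan2(r[2][1]+153,r[2][0]-719.3))%360
  print('handle',r,'lever',np.radians(a-185.5)+.5)
for r in rects((z>.08)&(z<.1)&(d>0)&(X[...,0]<.72),X,300):print('boxtop',r)
p,d,X=cloud('top');z=X[...,2]
for r in rects((z>.08)&(z<.1)&(d>0)&(X[...,0]<.71)&(X[...,1]>-.08),X,100):print('boxtop(top)',r)
go(.628,.15,.2,185.5)
E
```

```text
handle ([276.0, 218.0], np.int32(843), [634.7, -122.0], 22.4, 22.1, -8.9, np.float64(132.2)) lever 0.052770502830164934
boxtop ([399.0, 192.0], np.int32(5404), [642.4, -20.2], 80.3, 44.4, 5.3, np.float64(90.5))
boxtop ([259.0, 274.0], np.int32(393), [695.3, -142.4], 67.5, 23.1, -30.1, np.float64(80.6))
boxtop(top) ([290.0, 136.0], np.int32(727), [640.3, -18.6], 80.4, 43.9, 5.2, np.float64(91.4))
boxtop(top) ([212.0, 141.0], np.int32(747), [627.7, 150.9], 80.5, 44.3, 5.7, np.float64(91.2))
boxtop(top) ([36.0, 142.0], np.int32(210), [624.2, 538.9], 54.5, 36.6, -24.7, np.float64(92.8))
boxtop(top) ([45.0, 312.0], np.int32(137), [265.0, 479.5], 62.2, 16.0, -38.2, np.float64(93.7))
boxtop(top) ([6.0, 365.0], np.int32(336), [150.8, 544.5], 63.8, 37.6, 14.5, np.float64(91.1))
t 35.85 pos [ 635.4 -121.1  203.6] psi 171.0 q6 -1.62 w 68.5 F [ 0.1  0.6 -0.8] tilt [ 0.  -0.1 -0. ]
 shift now-axes [0.99 5.33 0.07] after-turn axes [-0.37  5.41  0.07] turn -2.42
```

The lever reads about 0.05 rad and both boxes are still in the bed. Now unload, starting with the left pocket.

Emit:
jog_arm(
  plan=[
    [[0, 0, 0], [0, 0, -0.8]],
    [[0, 0, 0], [0, 0, -0.8]],
    [[0, 0, 0], [0, 0, -0.8]],
    [[0, 0.5, 0], [0, 0, 0]],
    [[0, 0.7, 0], [0, 0, 0]],
    [[-0.07, 0.8, 0], [0, 0, 0]],
    [[-0.1, 0.8, 0], [0, 0, 0]],
    [[-0.1, 0.8, 0], [0, 0, 0]],
    [[-0.1, 0.8, 0], [0, 0, 0]],
    [[0, 0.6, 0], [0, 0, 0]],
    [[0, 0.4, 0], [0, 0, 0]],
    [[0, 0, 0], [0, 0, 0]],
  ],
  claw=0,
)

```text
clock: 37.05
tool_pos: [0.6281, 0.1517, 0.203]
tool_rot: [-0.049, 0.999, 0.0, -0.001]
ft_force: [-0.1, -0.2, -0.8]
grip_width: 0.0852
grasp_force: 0.0
```

```bash
python3 - <<'E'
from h import *
go(.628,.1503,.0705,185.5)
E
```

```text
t 37.05 pos [628.1 151.7 203. ] psi -174.4 q6 -1.45 w 85.2 F [-0.1 -0.2 -0.8] tilt [ 0.  -0.2 -0. ]
 shift now-axes [-0.   -0.03  2.65] after-turn axes [ 0.   -0.03  2.65] turn 0.01
```

Emit:
jog_arm(
  plan=[
    [[0, -0.03, 0.4], [0, 0, 0]],
    [[0, 0, 0.6], [0, 0, 0]],
    [[0, 0, 0.6], [0, 0, 0]],
    [[0, 0, 0.5], [0, 0, 0]],
    [[0, 0, 0.3], [0, 0, 0]],
    [[0, 0, 0.2], [0, 0, 0]],
    [[0, 0, 0.05], [0, 0, 0]],
    [[0, 0, 0], [0, 0, 0]],
    [[0, 0, 0], [0, 0, 0]],
  ],
)

```text
clock: 37.95
tool_pos: [0.6302, 0.1479, 0.0734]
tool_rot: [-0.047, 0.999, 0.0, 0.001]
ft_force: [-0.5, -0.1, 0.6]
grip_width: 0.0856
grasp_force: 0.0
```

Emit:
jog_arm(
  plan=[
    [[0, 0, 0], [0, 0, 0]],
    [[0, 0, 0], [0, 0, 0]],
    [[0, 0, 0], [0, 0, 0]],
    [[0, 0, 0], [0, 0, 0]],
    [[0, 0, 0], [0, 0, 0]],
    [[0, 0, 0], [0, 0, 0]],
    [[0, 0, 0], [0, 0, 0]],
    [[0, 0, 0], [0, 0, 0]],
    [[0, 0, 0], [0, 0, 0]],
    [[0, 0, 0], [0, 0, 0]],
    [[0, 0, 0], [0, 0, 0]],
    [[0, 0, 0], [0, 0, 0]],
  ],
  claw=1,
  squeeze=40,
)

```text
clock: 39.15
tool_pos: [0.6299, 0.148, 0.0731]
tool_rot: [-0.047, 0.999, 0.0, 0.001]
ft_force: [-2.1, 1.2, 6.2]
grip_width: 0.0428
grasp_force: 42.0
```

Emit:
jog_arm(
  plan=[
    [[0, 0, -0.2], [0, 0, 0]],
    [[0, 0, -0.5], [0, 0, 0]],
    [[0, 0, -0.5], [0, 0, 0]],
    [[0, 0, -0.5], [0, 0, 0]],
    [[0, 0, -0.3], [0, 0, 0]],
    [[0, 0, 0], [0, 0, 0.6]],
    [[0, 0, 0], [0, 0, 0.5]],
    [[0, 0, 0], [0, 0, 0]],
    [[0, 0, 0], [0, 0, 0]],
  ],
)

```text
clock: 40.05
tool_pos: [0.6291, 0.1477, 0.172]
tool_rot: [0.01, 1.0, -0.0, -0.0]
ft_force: [-0.1, -0.5, -1.7]
grip_width: 0.0431
grasp_force: 41.3
```

```bash
python3 - <<'E'
from h import *
go(.568,.384,.026,178.8)
E
```

```text
t 40.05 pos [629.1 147.7 172. ] psi 178.9 q6 -1.34 w 43.1 F [-0.1 -0.5 -1.7] tilt [-0. -0.  0.]
 shift now-axes [1.31 4.7  2.92] after-turn axes [1.32 4.7  2.92] turn 0.01
```

Emit:
jog_arm(
  plan=[
    [[0, 0.4, 0], [0, 0, 0]],
    [[0.1, 0.6, 0], [0, 0, 0]],
    [[0.2, 0.7, 0], [0, 0, 0]],
    [[0.3, 0.7, 0], [0, 0, 0]],
    [[0.3, 0.7, 0], [0, 0, 0]],
    [[0.2, 0.6, 0], [0, 0, 0]],
    [[0.2, 0.6, 0], [0, 0, 0]],
    [[0, 0.4, 0], [0, 0, 0]],
    [[0, 0, 0], [0, 0, 0]],
    [[0, 0, 0], [0, 0, 0]],
  ],
)

```text
clock: 41.05
tool_pos: [0.5694, 0.3843, 0.172]
tool_rot: [0.01, 1.0, -0.0, -0.0]
ft_force: [-1.1, -0.3, -2.2]
grip_width: 0.043
grasp_force: 41.3
```

```bash
python3 - <<'E'
from h import *
go(.568,.384,.028,178.8)
p,d,X=cloud('wrist');cv2.imwrite('pics/w3.png',p[:,:,::-1]);z=X[...,2]
for r in rects((z>.03)&(z<.04)&(d>0),X,300):print('rim',r)
E
```

```text
t 41.05 pos [569.4 384.3 172. ] psi 178.9 q6 -0.97 w 43.0 F [-1.1 -0.3 -2.2] tilt [-0. -0.  0.]
 shift now-axes [ 0.03 -0.    2.88] after-turn axes [ 0.03 -0.01  2.88] turn 0.01
rim ([205.0, 124.0], np.int32(1740), [517.0, 323.6], 216.7, 5.8, -1.2, np.float64(35.1))
rim ([346.0, 121.0], np.int32(1717), [517.5, 443.5], 212.5, 5.7, -1.3, np.float64(35.1))
rim ([133.0, 234.0], np.int32(771), [604.4, 251.1], 139.2, 9.1, 8.9, np.float64(35.1))
rim ([435.0, 247.0], np.int32(349), [618.4, 534.6], 53.8, 21.2, -42.9, np.float64(35.2))
```

View pics/w3.png

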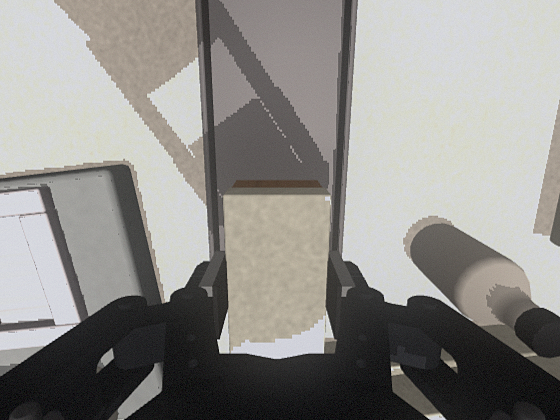

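The box (275,270) is centred between the tray walls at columns 205 and 345. I'll lower it.

Emit:
jog_arm(
  plan=[
    [[0.03, 0, 0.4], [0, 0, 0]],
    [[0, 0, 0.5], [0, 0, 0]],
    [[0, 0, 0.5], [0, 0, 0]],
    [[0, 0, 0.5], [0, 0, 0]],
    [[0, 0, 0.4], [0, 0, 0]],
    [[0, 0, 0.25], [0, 0, 0]],
    [[0, 0, 0.15], [0, 0, 0]],
    [[0, 0, 0.1], [0, 0, 0]],
    [[0, 0, 0.05], [0, 0, 0]],
    [[0, 0, 0], [0, 0, 0]],
    [[0, 0, 0], [0, 0, 0]],
    [[0, 0, 0], [0, 0, 0]],
  ],
)

```text
clock: 42.3
tool_pos: [0.5682, 0.3844, 0.0305]
tool_rot: [0.01, 1.0, 0.0, 0.0]
ft_force: [-0.4, 0.5, -1.2]
grip_width: 0.043
grasp_force: 41.3
```

Emit:
jog_arm(
  plan=[
    [[0, 0, 0.04], [0, 0, 0]],
    [[0, 0, 0], [0, 0, 0]],
    [[0, 0, 0], [0, 0, 0]],
  ],
)

```text
clock: 42.6
tool_pos: [0.5682, 0.3844, 0.0282]
tool_rot: [0.01, 1.0, 0.0, 0.0]
ft_force: [0.4, -0.0, 0.1]
grip_width: 0.0432
grasp_force: 41.5
```

Emit:
jog_arm(
  plan=[
    [[0, 0, 0], [0, 0, 0]],
    [[0, 0, 0], [0, 0, 0]],
    [[0, 0, 0], [0, 0, 0]],
    [[0, 0, 0], [0, 0, 0]],
    [[0, 0, -0.3], [0, 0, 0]],
    [[0, 0, -0.6], [0, 0, 0]],
    [[0, 0, -0.7], [0, 0, 0]],
    [[0, 0, -0.7], [0, 0, 0]],
    [[0, 0, -0.7], [0, 0, 0]],
    [[0, 0, -0.2], [0, 0, 0]],
    [[0, 0, 0], [0, 0, 0]],
    [[0, 0, 0], [0, 0, 0]],
  ],
  claw=0.25,
)

```text
clock: 43.8
tool_pos: [0.5673, 0.3838, 0.1873]
tool_rot: [0.01, 1.0, -0.0, -0.0]
ft_force: [0.2, 0.2, -0.5]
grip_width: 0.0641
grasp_force: 0.0
```

```bash
python3 - <<'E'
from h import *
go(.641,-.019,.19,185.5)
p,d,X=cloud('wrist');z=X[...,2]
for r in rects((z>.041)&(z<.055)&(d>0),X,300):print('top',r)
E
```

```text
t 43.8 pos [567.3 383.8 187.3] psi 178.8 q6 -0.97 w 64.1 F [ 0.2  0.2 -0.5] tilt [-0. -0.  0.]
 shift now-axes [-1.64 -8.02 -0.05] after-turn axes [-0.7  -8.16 -0.05] turn -1.12
top ([101.0, 233.0], np.int32(9207), [609.6, 195.5], 138.4, 114.1, 5.5, np.float64(50.1))
top ([284.0, 225.0], np.int32(3850), [594.4, 388.7], 80.8, 44.1, -2.5, np.float64(45.5))
top ([26.0, 270.0], np.int32(4919), [627.4, 141.3], 103.7, 52.9, 5.1, np.float64(50.8))
top ([435.0, 248.0], np.int32(479), [620.1, 534.7], 54.5, 23.4, -38.6, np.float64(48.3))
top ([10.0, 349.0], np.int32(307), [715.6, 104.5], 43.6, 15.5, -53.8, np.float64(50.1))
top ([132.0, 388.0], np.int32(858), [770.0, 224.3], 54.2, 25.9, 1.2, np.float64(50.1))
```

The first box is flat in the tray, though now at x≈594. It was apparently nudged, but it is within limits. Next is the second box.

Emit:
jog_arm(
  plan=[
    [[0, -0.4, -0.1], [0, 0, -1]],
    [[0, -0.7, 0], [0, 0, -0.12]],
    [[-0.1, -0.8, 0], [0, 0, 0]],
    [[-0.1, -0.8, 0], [0, 0, 0]],
    [[-0.1, -0.8, 0], [0, 0, 0]],
    [[-0.1, -0.8, 0], [0, 0, 0]],
    [[-0.1, -0.8, 0], [0, 0, 0]],
    [[-0.1, -0.8, 0], [0, 0, 0]],
    [[-0.1, -0.8, 0], [0, 0, 0]],
    [[0, -0.8, 0], [0, 0, 0]],
    [[0, -0.6, 0], [0, 0, 0]],
    [[0, 0, 0], [0, 0, 0]],
  ],
  claw=0,
)

```text
clock: 45.05
tool_pos: [0.6381, -0.0194, 0.1908]
tool_rot: [-0.046, 0.999, -0.0, -0.002]
ft_force: [0.2, -0.6, -1.6]
grip_width: 0.0852
grasp_force: 0.0
```

```bash
python3 - <<'E'
from h import *
go(.641,-.019,.0715,185.5)
p,d,X=cloud('wrist');z=X[...,2]
for r in rects((z>.08)&(z<.1)&(d>0)&(X[...,0]<.72),X,300):print('boxtop',r)
E
```

```text
t 45.05 pos [638.1 -19.4 190.8] psi -174.7 q6 -1.71 w 85.2 F [ 0.2 -0.6 -1.6] tilt [-0.  -0.2  0. ]
 shift now-axes [-0.07  0.    2.38] after-turn axes [-0.06  0.    2.39] turn -0.03
boxtop ([277.0, 214.0], np.int32(5424), [642.2, -19.9], 79.7, 44.0, 5.2, np.float64(90.5))
boxtop ([156.0, 192.0], np.int32(314), [631.5, -116.9], 23.8, 11.9, 36.6, np.float64(90.6))
boxtop ([122.0, 263.0], np.int32(453), [691.8, -139.4], 75.2, 23.6, -31.1, np.float64(80.5))
```

Emit:
jog_arm(
  plan=[
    [[-0.04, 0, 0.4], [0, 0, 0]],
    [[0, 0, 0.5], [0, 0, 0]],
    [[0, 0, 0.5], [0, 0, 0]],
    [[0, 0, 0.4], [0, 0, 0]],
    [[0, 0, 0.3], [0, 0, 0]],
    [[0, 0, 0.2], [0, 0, 0]],
    [[0, 0, 0.1], [0, 0, 0]],
    [[0, 0, 0], [0, 0, 0]],
    [[0, 0, 0], [0, 0, 0]],
  ],
)

```text
clock: 46.0
tool_pos: [0.6414, -0.0156, 0.0735]
tool_rot: [-0.048, 0.999, -0.0, 0.001]
ft_force: [0.7, 0.1, 0.7]
grip_width: 0.0855
grasp_force: 0.0
```

Emit:
jog_arm(
  plan=[
    [[0, 0, 0], [0, 0, 0]],
    [[0, 0, 0], [0, 0, 0]],
    [[0, 0, 0], [0, 0, 0]],
    [[0, 0, 0], [0, 0, 0]],
    [[0, 0, 0], [0, 0, 0]],
    [[0, 0, 0], [0, 0, 0]],
    [[0, 0, 0], [0, 0, 0]],
    [[0, 0, 0], [0, 0, 0]],
    [[0, 0, 0], [0, 0, 0]],
    [[0, 0, 0], [0, 0, 0]],
    [[0, 0, 0], [0, 0, 0]],
    [[0, 0, 0], [0, 0, 0]],
  ],
  claw=1,
)

```text
clock: 47.2
tool_pos: [0.6414, -0.0158, 0.0737]
tool_rot: [-0.048, 0.999, -0.0, 0.001]
ft_force: [-0.5, -0.9, 5.2]
grip_width: 0.043
grasp_force: 42.1
```

Emit:
jog_arm(
  plan=[
    [[0, 0, -0.2], [0, 0, 0]],
    [[0, 0, -0.5], [0, 0, 0]],
    [[0, 0, -0.5], [0, 0, 0]],
    [[0, 0, -0.5], [0, 0, 0]],
    [[0, 0, -0.3], [0, 0, 0]],
    [[0, 0, 0], [0, 0, 0.6]],
    [[0, 0, 0], [0, 0, 0.5]],
    [[0, 0, 0], [0, 0, 0]],
    [[0, 0, 0], [0, 0, 0]],
  ],
)

```text
clock: 48.1
tool_pos: [0.6405, -0.0155, 0.1725]
tool_rot: [0.009, 1.0, 0.0, -0.0]
ft_force: [0.4, -0.0, -1.7]
grip_width: 0.0429
grasp_force: 41.3
```

```bash
python3 - <<'E'
from h import *
go(.448,.385,.028,178.8)
E
```

```text
t 48.1 pos [640.5 -15.5 172.5] psi 179.0 q6 -1.6 w 42.9 F [ 0.4 -0.  -1.7] tilt [ 0. -0. -0.]
 shift now-axes [3.99 7.94 2.89] after-turn axes [4.02 7.93 2.89] turn 0.03
```

Emit:
jog_arm(
  plan=[
    [[0.2, 0.4, 0], [0, 0, 0]],
    [[0.4, 0.7, 0], [0, 0, 0]],
    [[0.4, 0.8, 0], [0, 0, 0]],
    [[0.4, 0.8, 0], [0, 0, 0]],
    [[0.4, 0.8, 0], [0, 0, 0]],
    [[0.4, 0.8, 0], [0, 0, 0]],
    [[0.4, 0.8, 0], [0, 0, 0]],
    [[0.4, 0.8, 0], [0, 0, 0]],
    [[0.4, 0.8, 0], [0, 0, 0]],
    [[0.4, 0.7, 0], [0, 0, 0]],
    [[0.2, 0.5, 0], [0, 0, 0]],
    [[0, 0, 0], [0, 0, 0]],
  ],
)

```text
clock: 49.3
tool_pos: [0.4469, 0.3861, 0.1727]
tool_rot: [0.007, 1.0, 0.0, 0.0]
ft_force: [0.4, -0.3, -1.6]
grip_width: 0.0428
grasp_force: 41.4
```

```bash
python3 - <<'E'
from h import *
go(.448,.385,.0288,178.8)
p,d,X=cloud('wrist');z=X[...,2]
for r in rects((z>.03)&(z<.055)&(d>0),X,300):print('t',r)
E
```

```text
t 49.3 pos [446.9 386.1 172.7] psi 179.2 q6 -0.87 w 42.8 F [ 0.4 -0.3 -1.6] tilt [0.1 0.  0. ]
 shift now-axes [-0.02 -0.03  2.88] after-turn axes [-0.02 -0.02  2.88] turn 0.07
t ([14.0, 41.0], np.int32(1902), [312.7, 173.3], 44.6, 33.5, 6.5, np.float64(40.1))
t ([276.0, 168.0], np.int32(2485), [442.5, 385.2], 125.6, 125.3, -1.4, np.float64(35.1))
t ([549.0, 318.0], np.int32(2304), [549.9, 648.8], 143.1, 13.0, 4.8, np.float64(39.4))
t ([59.0, 307.0], np.int32(2461), [551.7, 177.5], 137.2, 21.8, -84.5, np.float64(47.1))
t ([17.0, 355.0], np.int32(758), [587.8, 132.6], 58.9, 23.8, -56.8, np.float64(50.7))
t ([139.0, 397.0], np.int32(969), [657.7, 238.9], 70.1, 26.7, -41.4, np.float64(49.7))
```

Emit:
jog_arm(
  plan=[
    [[0, 0, 0.4], [0, 0, 0]],
    [[0, 0, 0.5], [0, 0, 0]],
    [[0, 0, 0.5], [0, 0, 0]],
    [[0, 0, 0.5], [0, 0, 0]],
    [[0, 0, 0.4], [0, 0, 0]],
    [[0, 0, 0.25], [0, 0, 0]],
    [[0, 0, 0.15], [0, 0, 0]],
    [[0, 0, 0.1], [0, 0, 0]],
    [[0, 0, 0.06], [0, 0, 0]],
    [[0, 0, 0], [0, 0, 0]],
    [[0, 0, 0], [0, 0, 0]],
    [[0, 0, 0], [0, 0, 0]],
  ],
)

```text
clock: 50.55
tool_pos: [0.4486, 0.3835, 0.0304]
tool_rot: [0.009, 1.0, 0.0, 0.0]
ft_force: [0.3, 0.7, -2.5]
grip_width: 0.0427
grasp_force: 41.4
```

Emit:
jog_arm(
  plan=[
    [[0, 0, 0.03], [0, 0, 0]],
    [[0, 0, 0], [0, 0, 0]],
    [[0, 0, 0], [0, 0, 0]],
  ],
)

```text
clock: 50.85
tool_pos: [0.4487, 0.3835, 0.0288]
tool_rot: [0.009, 1.0, 0.0, 0.0]
ft_force: [-1.3, 0.8, 2.1]
grip_width: 0.043
grasp_force: 41.9
```

Emit:
jog_arm(
  plan=[
    [[0, 0, 0], [0, 0, 0]],
    [[0, 0, 0], [0, 0, 0]],
    [[0, 0, 0], [0, 0, 0]],
    [[0, 0, 0], [0, 0, 0]],
    [[0, 0, -0.3], [0, 0, 0]],
    [[0, 0, -0.6], [0, 0, 0]],
    [[0, 0, -0.7], [0, 0, 0]],
    [[0, 0, -0.7], [0, 0, 0]],
    [[0, 0, -0.7], [0, 0, 0]],
    [[0, 0, -0.7], [0, 0, 0]],
    [[0, 0, 0], [0, 0, 0]],
    [[0, 0, 0], [0, 0, 0]],
  ],
  claw=0.25,
)

```text
clock: 52.05
tool_pos: [0.4487, 0.3834, 0.2151]
tool_rot: [0.009, 1.0, 0.001, 0.001]
ft_force: [0.3, -0.4, -0.3]
grip_width: 0.0641
grasp_force: 0.0
```

Emit:
jog_arm(
  plan=[
    [[0, -0.6, 0], [0, 0, 0]],
    [[0, -0.7, 0], [0, 0, 0]],
    [[0, -0.7, 0], [0, 0, 0]],
    [[0, -0.7, 0], [0, 0, 0]],
    [[0, -0.7, 0], [0, 0, 0]],
    [[0, -0.6, 0], [0, 0, 0]],
    [[0, 0, 0], [0, 0, 0]],
    [[0, 0, 0], [0, 0, 0]],
  ],
)

```text
clock: 52.85
tool_pos: [0.444, 0.1825, 0.2126]
tool_rot: [0.01, 1.0, -0.0, -0.001]
ft_force: [0.1, 0.5, 0.8]
grip_width: 0.0641
grasp_force: 0.0
```

```bash
python3 - <<'E'
from h import *
p,d,X=cloud('top');z=X[...,2];cv2.imwrite('pics/end.png',p[:,:,::-1])
for r in rects((z>.04)&(z<.056)&(d>0)&(X[...,1]>.3)&(X[...,0]<.65)&(X[...,1]<.46),X,100):print('box',r)
for r in rects((z>.124)&(z<.138)&(d>0)&(X[...,0]<.72)&(X[...,0]>.6)&(X[...,1]<-.05),X,20):
  a=np.degrees(np.arctan2(r[2][1]+153,r[2][0]-719.3))%360; print('handle',r,np.radians(a-185.5)+.5)
for r in rects((z>.095)&(z<.112)&(d>0)&(X[...,1]<-.3)&(X[...,0]<.6)&(X[...,1]>-.45),X,60):print('knob',r)
s=ctrl.sense();print(s['clock'],s['tool_pos'],s['ft_force'])
E
```

```text
box ([110.0, 150.0], np.int32(231), [614.6, 389.5], 47.8, 33.8, -89.9, np.float64(46.3))
handle ([338.0, 134.0], np.int32(108), [633.6, -120.2], 23.3, 22.8, 18.5, np.float64(132.8)) 0.038476119766534644
knob ([462.0, 182.0], np.int32(185), [537.4, -387.1], 47.5, 15.5, -13.2, np.float64(104.9))
52.9 [0.44427083 0.18319038 0.21277603] [ 0.29170452  0.08146591 -0.25655354]
```

View pics/end.png

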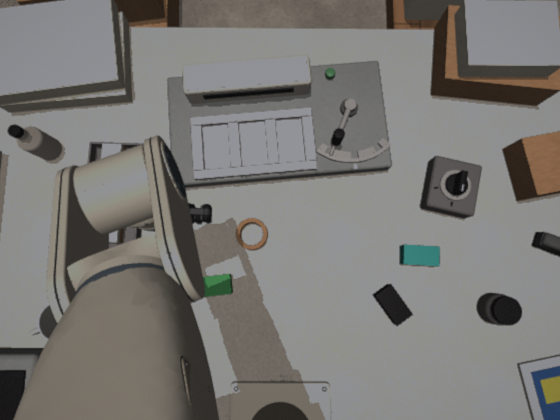

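The arm hides the tray. I'll move aside and check once more.

Emit:
jog_arm(
  plan=[
    [[0, -0.6, 0], [0, 0, 0]],
    [[0, -0.8, 0], [0, 0, 0]],
    [[0, -0.8, 0], [0, 0, 0]],
    [[0, -0.8, 0], [0, 0, 0]],
    [[0, -0.8, 0], [0, 0, 0]],
    [[0, -0.8, 0], [0, 0, 0]],
    [[0, -0.6, 0], [0, 0, 0]],
    [[0, 0, 0], [0, 0, 0]],
    [[0, 0, 0], [0, 0, 0]],
    [[0, 0, 0], [0, 0, 0]],
  ],
)

```text
clock: 53.9
tool_pos: [0.4397, -0.0757, 0.2131]
tool_rot: [0.009, 1.0, 0.0, -0.0]
ft_force: [0.2, -0.4, -0.0]
grip_width: 0.0639
grasp_force: 0.0
```

```bash
python3 - <<'E'
from h import *
p,d,X=cloud('top');z=X[...,2];cv2.imwrite('pics/end2.png',cv2.resize(p[130:270,60:160,::-1],None,fx=4,fy=4))
for r in rects((z>.04)&(z<.056)&(d>0)&(X[...,1]>.3)&(X[...,0]<.65)&(X[...,1]<.46),X,100):print('box',r)
s=ctrl.sense();print(s['clock'],s['tool_pos'],np.abs(s['dq']).max(),s['ft_force'])
E
```

```text
box ([110.0, 161.0], np.int32(704), [592.0, 389.3], 80.0, 46.0, -2.4, np.float64(46.2))
box ([108.0, 224.0], np.int32(743), [447.6, 383.2], 80.0, 45.3, -1.6, np.float64(46.3))
box ([84.0, 315.0], np.int32(118), [251.0, 425.0], 78.0, 28.3, 14.3, np.float64(48.2))
53.95 [ 0.43972112 -0.07560344  0.21310773] 0.0028752551311944574 [-0.94148128 -0.08692623  0.60227764]
```

View pics/end2.png

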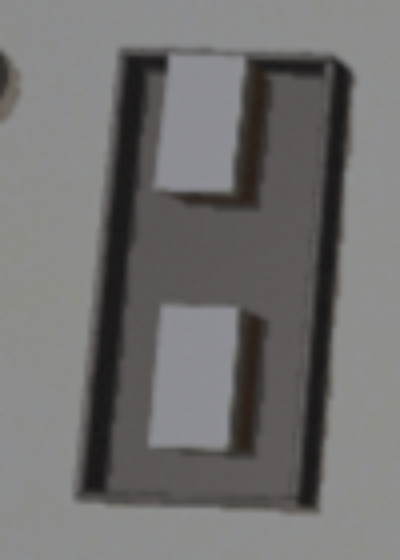

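Both boxes lie flat in the tray, lid up, at crop pixels (200,125) and (195,380), with both tops at the same height. The lever is in the end notch and the knob is at rest, so I'm handing in.

```bash
python3 -c "
from rig import order
print(order.finish_job())"
```

```text
the job is handed in; nothing more can be done
None
```

I handed the job in at about 54 s: both white-lidded boxes (there was no third) went through the marking sequence and lie flat, lid up in the tray, with the lever in its end notch, the knob at rest and the tape untouched; no verdict came back.

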